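Exercise the pink dial indicator before use

TASK

Exercise the pink-bezelled dial indicator before it is trusted: with the fingertips press its upturned contact gently down until the pointer has swept at least half a turn but less than a full turn, let it spring all the way back, then give it a second stroke just the same. Do not grip, lift or shift anything, keep off the green and the white indicators and leave the tools lying about as they are; finish with the hand clear and the spindle fully out.

Things in the scene. Friction and masses are not known exactly. Their poses are not given: they have to be found in the camera images.
- dial_pink: Loose 1.1 kg stand with the pink (magenta)-bezelled dial indicator, the one to test. Round grey foot with a collar of the same colour (74 mm across, 17 high, centred 12 mm behind the origin); 12 mm column behind (+x), clamp arm 110 mm up. Dial 52 mm across, centre 75 mm up, faces -x; stem straight up, ending in a flat contact, the stand's highest part. Origin: on the table under the contact; z up.
- pink_contact (a point): Centre of the top face of the pink indicator's flat steel contact (18 mm across, 5.5 mm thick), 140 mm above the table when out; it moves down with the spindle. The column's top is at 122 mm, the stem's at 119 mm.
- pink_spindle (a joint): How far the pink indicator's spindle is pressed down, in m: 0 fully out, 0.0125 at its inner stop. The pointer turns clockwise one full turn per 10 mm, half a turn at 0.005; at 0 it stands at the top. The spring takes about 1.2 N to start, 2.7 N at half a turn, 4.2 N at a full turn, and drives the spindle back out by itself within 0.2 s.
- dial_green: Loose 1.1 kg stand with the green-bezelled dial indicator; leave alone. Round grey foot with a collar of the same colour (74 mm across, 17 high, centred 12 mm behind the origin); 12 mm column behind (+x), clamp arm 110 mm up. Dial 52 mm across, centre 75 mm up, faces -x; stem straight up, ending in a flat contact, the stand's highest part. Origin: on the table under the contact; z up.
- green_contact (a point): Centre of the top face of the green indicator's flat steel contact (18 mm across, 5.5 mm thick), 140 mm above the table when out; it moves down with the spindle. The column's top is at 122 mm, the stem's at 119 mm.
- green_spindle (a joint): How far the green indicator's spindle is pressed down, in m: 0 fully out, 0.0125 at its inner stop. The pointer turns clockwise one full turn per 10 mm, half a turn at 0.005; at 0 it stands at the top. The spring takes about 1.2 N to start, 2.7 N at half a turn, 4.2 N at a full turn, and drives the spindle back out by itself within 0.2 s.
- dial_white: Loose 1.1 kg stand with the white-bezelled dial indicator; leave alone. Round grey foot with a collar of the same colour (74 mm across, 17 high, centred 12 mm behind the origin); 12 mm column behind (+x), clamp arm 110 mm up. Dial 52 mm across, centre 75 mm up, faces -x; stem straight up, ending in a flat contact, the stand's highest part. Origin: on the table under the contact; z up.
- white_contact (a point): Centre of the top face of the white indicator's flat steel contact (18 mm across, 5.5 mm thick), 140 mm above the table when out; it moves down with the spindle. The column's top is at 122 mm, the stem's at 119 mm.
- white_spindle (a joint): How far the white indicator's spindle is pressed down, in m: 0 fully out, 0.0125 at its inner stop. The pointer turns clockwise one full turn per 10 mm, half a turn at 0.005; at 0 it stands at the top. The spring takes about 1.2 N to start, 2.7 N at half a turn, 4.2 N at a full turn, and drives the spindle back out by itself within 0.2 s.
- hex_key_1: Bystander: black bent hexagon key lying flat, 33 x 122 x 8 mm, loose on the table; origin at the centre of its underside. Leave it alone.
- pin_gauge_12: Bystander: double-ended pin gauge with a green hexagon grip, lying flat, 28 x 101 x 13 mm, loose on the table; origin at the centre of its underside. Leave it alone.
- feeler_gauge: Bystander: closed steel feeler gauge set, 23 x 104 x 15 mm, loose on the table; origin at the centre of its underside. Leave it alone.
- marker: Bystander: white marker pen with a red cap, 16 x 129 x 16 mm, loose on the table; origin at the centre of its underside. Leave it alone.
- setting_ring_3: Bystander: steel setting ring lying flat, 60 mm across, 20 mm high, loose on the table; origin at the centre of its underside. Leave it alone.
- step_block: Bystander: aluminium step gauge block, 30 x 80 x 42 mm, loose on the table; origin at the centre of its underside. Leave it alone.
Not all that is in view belongs to the job. Leave any brown or yellow look-alike of the dial_pink alone.

How it is judged:
By the outcome, as a careful person would: the job done as asked, in the order asked, and still so for the second after the job is handed in, with the robot touching nothing.
It also fails if it takes over 42 s, if anything falls off the work surface, if the arm or the gripper's body presses on something with over 40 N, if the wrist force passes 120 N, or if a joint passes its speed limit or range.

ROBOT

A 7-joint arm with a two-finger parallel gripper is mounted at the origin on a cart in front of the work surface, level with it; the furniture and walls round the work are solid. World frame = base frame: x ahead of the robot, y to its left, z up, the work surface at z = 0. Lengths are in m, angles in rad, forces in N, time in s.
With the tool pointing down it reaches from about 0.4 to 0.85 m from the base axis. Payload 10.4 kg.
Tool frame: the origin (TCP) lies on the centre line of the jaws, within the pads' length; the fingertips stand 14 mm ahead of it and the grasp point (between the pads) lies 5 mm behind it (tip_reach is the z of the fingertips in the tool frame, in m); z points along the fingers, x is the direction in which the jaws open and shut, and the axes are right-handed (so a half turn about z gives the same grasp; the last joint's range is limited). The gripper opens to 87 mm and grips with 3 to 60 N. Pads are 19 mm wide; open, the fingers measure 117 mm over their backs; the gripper's body (75 mm by 190 mm) begins 51 mm behind the grasp point.
Start: joints at [-1.257, 0.332, -0.065, 1.46, 0.022, 1.35, -0.088], TCP at [0.207, 0.59, 0.237] pointing down, gripper open.
Joint ranges: [-2.6, 2.6], [-0.5, 2.12], [-1.47, 1.34], [0.16, 2.42], [-1.27, 4.41], [0.06, 2.06], [-2.6, 2.6]. Speed limits (rad/s): [2.22, 2.22, 2.79, 2.79, 3.14, 3.14, 3.14].

INTERFACE

Orientations are given as a unit quaternion [x, y, z, w].
In Python, from bench import * gives the robot as it stands.
- The arm moves only by the tool carry_out, never from a script. Its argument "rows" is a list of rows, each a list of 5 numbers: the closure, from -1 (fully open) to 1 (shut), so that 0 is half open, then the shift along the tool's x, y, z in units of 30 mm (1.0 is 30 mm), then the turn about the tool's z in units of 5 degrees (1.0 is 5 degrees). In form: [[jaw, x, y, z, turn], ...]. A call has 1 to 20 rows; each row shifts and turns the pose as measured when the row begins, along the tool's axes as they then stand; what a row does not reach is not made up. A row lasts 1/12 s, in which the tool goes at most 41.7 mm and 7.16 degrees, less where a joint would pass 70% of its speed; a pose out of reach is approached as far as the arm can. A call is refused whole if a number of a shift passes 1 or a number of a turn 1, either way. A call with a gripper value outside its range is refused whole. The fingers move at their own pace and stop on an object; "force" is the grip in N (left out, the last holds). Time passes only in rows, so rows that do not move let the fingers close. It gives the time, the measured TCP pose, the force and the opening at its end, in the units of the state.
- read_state(): the state, without advancing time (a new reading comes with each control period).
- camera(name): name is "side" or "top" or "wrist"; returns the picture (480x640x3 uint8, blue, green, red); there is no depth.
- camera_info(name): a dict with "fx", "fy", "cx", "cy" (pixels), "extrinsics" (4x4, takes a point from camera to world coordinates); the wrist camera has in their place "tool_from_camera" (4x4, takes a point from camera to tool coordinates, whose origin is the TCP and whose axes are the tool frame's). Camera axes: x right, y down, z forward; pixel columns grow to the right and rows downward; lengths in m; the calibration is good to about 2 mm. The wrist camera is an equidistant fisheye: a pixel r from the principal point sees the ray r / f radians off the axis. A picture is of the moment at which its call begins: read the wrist's pose just before it. camera_info takes no time and is no camera call.
- close_job(): hands the job in, once; it reports no verdict.
Trained networks look in the newest picture that a camera, given by its name, has taken for a name from the list of things; names that differ only in an ending like _2 or _b are one class to them, and where a whole thing is asked for, a point or a joint stands for the part that bears it (a point fixed in the world has none). Each returns a list of dicts, best first, with "conf" (0 to 1); they miss things now and then, are a little off and sometimes report something else, mostly with a low value. They report only what shows in the picture. A call takes as long as a camera call. They do not tell look-alikes from the thing itself.
- recognise(query, camera): "box" ([centre column, centre row, width, height] in pixels, round what is visible of it).
- silhouettes(query, camera): "mask" (480x640 bool, what is visible of it) and "box" ([centre column, centre row, width, height] in pixels, round what is visible of it).
- pinpoint(query, camera): "xy" ([column, row] in pixels: a listed point, or the origin of a listed thing).
The state is a dict: "time": time; "joint_positions": joint angles; "joint_vel": joint speeds; "joint_torque": joint torques, N m; "ee_pos": TCP position; "eef_rot": TCP orientation; "ft_force": force on the tool from outside, world axes, zero at the start; "torque": the same for the moment, N m; "width": finger opening in m.
Only numpy, scipy, OpenCV 4.12 (cv2) and the standard library are available. Lean on these libraries where they do the work, as an engineer would, in place of code of your own. Each camera call takes 0.05 s, during which the arm holds its last target. There are 200 camera calls.

## Working session

There is one attempt and no reset: what is moved stays moved. The work goes in short steps, Python scripts to look and compute and a tool call to move; the robot and the scene stay as the last step left them, time stands still between calls to the robot, and variables do not carry over. Pictures are saved under pics/ and viewed, about 8 in all and at most 12, crops included, and the job is handed in when it is done.

Besides the shell and the picture viewer there is one more tool, called after "Request:" by a JSON object that holds its "op" and its "data", one argument or row to a line. carry_out: Moves the arm, as the interface text tells. Its arguments: {"type":"object","properties":{"rows":{"type":"array","items":{"type":"array","items":{"type":"number"}}},"force":{"type":"number"}},"required":["rows"]}

```bash
mkdir -p pics; cat > h.py <<'E'
from bench import *
import numpy as np, cv2
def ray(cam,uv):
    c=camera_info(cam); E=np.array(c["extrinsics"])
    d=np.array([(uv[0]-c["cx"])/c["fx"],(uv[1]-c["cy"])/c["fy"],1.])
    return E[:3,3],E[:3,:3]@d
def at_z(cam,uv,z):
    o,d=ray(cam,uv); return o+d*(z-o[2])/d[2]
def tri(u1,c1,u2,c2):
    (a,d),(b,e)=ray(c1,u1),ray(c2,u2)
    s=np.linalg.lstsq(np.c_[d,-e],b-a,rcond=None)[0]
    p,q=a+s[0]*d,b+s[1]*e
    return (p+q)/2,np.linalg.norm(p-q)
E
python3 - <<'E'
from h import *
s=read_state(); print({k:np.round(v,3).tolist() for k,v in s.items()})
for c in("top","side"):
    im=camera(c); cv2.imwrite(f"pics/{c}0.png",im)
    print(c,np.round(camera_info(c)["extrinsics"],3).tolist())
    for r in pinpoint("pink_contact",c): print(r, at_z(c,r["xy"],.14).round(3))
    for r in recognise("dial_pink",c): print(r)
E
```

```text
{'time': 0.0, 'joint_positions': [-1.257, 0.333, -0.065, 1.461, 0.022, 1.35, -0.088], 'joint_vel': [0.0, -0.0, 0.001, 0.001, 0.0, -0.001, 0.001], 'joint_torque': [0.0, -62.326, 0.025, -38.991, -0.061, 0.04, 0.0], 'ee_pos': [0.206, 0.59, 0.236], 'eef_rot': [0.816, 0.579, -0.001, 0.0], 'ft_force': [-0.426, -0.762, 0.436], 'torque': [-0.002, 0.024, 0.022], 'width': 0.087}
top [[0.02, -0.99, 0.139, 0.332], [-0.999, -0.017, 0.027, 0.155], [-0.024, -0.139, -0.99, 1.414], [0.0, 0.0, 0.0, 1.0]]
{'xy': [165.7, 222.4], 'conf': 0.53} [0.542 0.588 0.14 ]
{'xy': [472.5, 269.9], 'conf': 0.52} [ 0.434 -0.193  0.14 ]
{'xy': [300.6, 283.6], 'conf': 0.45} [0.392 0.237 0.14 ]
{'box': [176.2, 234.6, 38.5, 28.5], 'conf': 0.83}
{'box': [470.1, 273.1, 35.3, 27.5], 'conf': 0.8}
{'box': [300.6, 275.0, 24.9, 28.8], 'conf': 0.61}
side [[-0.819, -0.268, 0.508, -0.15], [-0.574, 0.345, -0.743, 1.141], [0.024, -0.899, -0.437, 0.651], [0.0, 0.0, 0.0, 1.0]]
{'xy': [421.5, 191.5], 'conf': 0.55} [ 0.439 -0.193  0.14 ]
{'xy': [174.7, 297.2], 'conf': 0.52} [0.54  0.585 0.14 ]
{'box': [419.6, 217.9, 32.3, 51.4], 'conf': 0.87}
{'box': [334.4, 293.8, 32.2, 49.3], 'conf': 0.82}
{'box': [181.5, 336.6, 40.2, 85.1], 'conf': 0.79}
{'box': [234.7, 285.6, 10.3, 17.9], 'conf': 0.4}
```

View pics/top0.png

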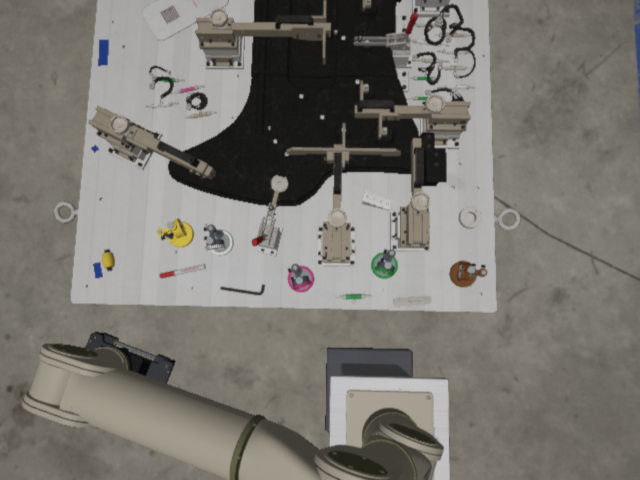

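View pics/side0.png

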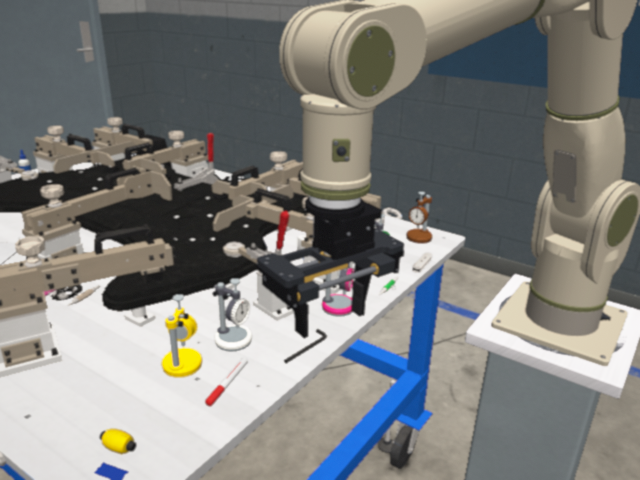

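Look-alikes in the top view: yellow (175,234), white (217,237), pink (300,278), green (383,264) and brown (468,273). My choice is the magenta one at (300,278). I'll check it in a close crop.

```bash
python3 - <<'E'
from h import *
im=cv2.imread("pics/top0.png")[245:315,265:345]
cv2.imwrite("pics/crop.png",cv2.resize(im,None,fx=8,fy=8,interpolation=cv2.INTER_CUBIC))
E
```

```text
(no output)
```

View pics/crop.png

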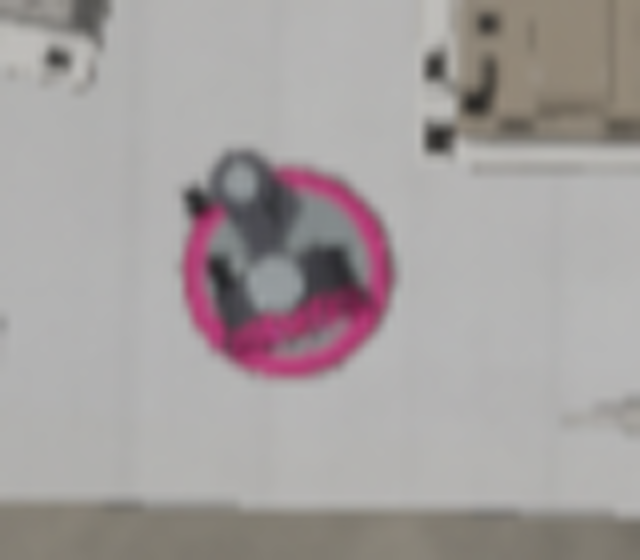

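```bash
python3 - <<'E'
from h import *
for n,uv,z in(("contact",(299,280.2),.14),("net",(300.6,283.6),.14),("column",(294.6,267.4),.122),("foot",(300.5,278.7),.005),("clampcorner",(320,264),.0),("clampcorner",(320,264),.15)):
    print(n,at_z("top",uv,z).round(4))
print("handle",tri((257,241),"top",(279,245),"side"),tri((279,182),"top",(285,212),"side"))
im=camera("wrist"); cv2.imwrite("pics/w0.png",im)
print(camera_info("wrist"), pinpoint("pink_contact","wrist"))
E
```

```text
contact [0.4    0.2408 0.14  ]
net [0.3916 0.2366 0.14  ]
column [0.4335 0.2542 0.122 ]
foot [0.4115 0.2458 0.005 ]
clampcorner [0.4539 0.1925 0.    ]
clampcorner [0.441  0.1885 0.15  ]
handle (array([0.49498903, 0.34712807, 0.1656348 ]), np.float64(0.0016168829916469519)) (array([0.59781995, 0.26812798, 0.20030889]), np.float64(0.08969420869807951))
{'fx': 371.64829954431775, 'fy': 371.64829954431775, 'cx': 320.72954880536116, 'cy': 233.75701193361786, 'tool_from_camera': array([[ 9.99998616e-01,  1.37513236e-03,  9.36878846e-04,
         3.69228142e-04],
       [-1.56640699e-03,  9.67923386e-01,  2.51240652e-01,
        -6.78565322e-02],
       [-5.61337796e-04, -2.51241771e-01,  9.67924200e-01,
        -1.48487494e-01],
       [ 0.00000000e+00,  0.00000000e+00,  0.00000000e+00,
         1.00000000e+00]])} []
```

View pics/w0.png

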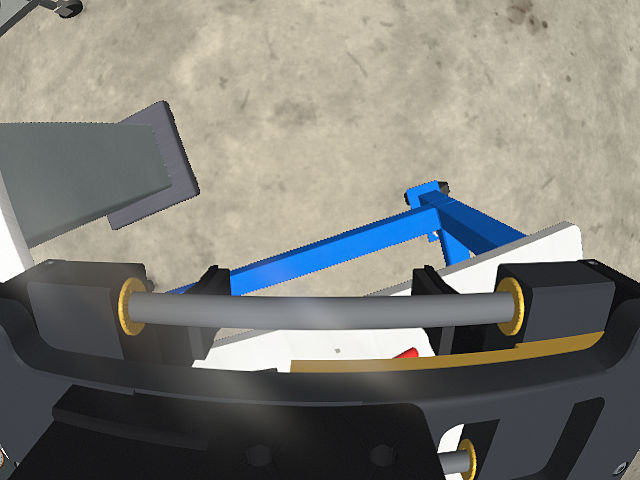

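Request:
{"op": "carry_out", "data": {
  "rows": [
    [1,-0.74,0.83,0,0],
    [1,-0.74,0.83,0,0],
    [1,-0.74,0.83,0,0],
    [1,-0.74,0.83,0,0],
    [1,-0.74,0.83,0,0],
    [1,-0.74,0.83,0,0],
    [1,-0.74,0.83,0,0],
    [1,-0.74,0.83,0,0],
    [1,-0.74,0.83,0,0],
    [1,-0.74,0.83,0,0],
    [1,0,0,0,0],
    [1,0,0,0,0]
  ],
  "force": 5
}}

```text
time: 1.4
ee_pos: [0.3731, 0.2852, 0.2351]
eef_rot: [0.815, 0.58, 0.0, -0.002]
ft_force: [-0.3, 0.0, 0.1]
width: 0.0148
```

```bash
cat > go.py <<'E'
from h import *
from scipy.spatial.transform import Rotation as R
T=np.array([0.400,0.241])
s=read_state(); M=R.from_quat(s["eef_rot"]).as_matrix(); p=np.array(s["ee_pos"])
d=M.T@(np.r_[T,p[2]]-p)
print("t",s["time"],"p",p.round(4),"xaxis",M[:,0].round(3),"z",M[:,2].round(4),"units to contact",(d/.03).round(3),"tipz",round(p[2]+.014*M[2,2],4),"F",np.round(s["ft_force"],2),"w",s["width"])
E
python3 go.py
```

```text
t 1.4 p [0.3731 0.2852 0.2351] xaxis [0.328 0.945 0.003] z [-0.0014  0.0034 -1.    ] units to contact [-1.097  1.33  -0.006] tipz 0.2211 F [-0.33  0.04  0.14] w 0.014810384324164434
```

Request:
{"op": "carry_out", "data": {
  "rows": [
    [1,-0.55,0.66,0.2,0],
    [1,-0.55,0.66,0.3,0],
    [1,0,0,0.5,0],
    [1,0,0,0.3,0],
    [1,0,0,0,0],
    [1,0,0,0,0]
  ]
}}

```text
time: 1.9
ee_pos: [0.3996, 0.2437, 0.1957]
eef_rot: [0.814, 0.582, 0.002, -0.002]
ft_force: [0.8, 0.6, -1.0]
width: 0.0007
```

```bash
python3 go.py; python3 - <<'E'
from h import *
a=camera("side"); b=camera("top"); w=camera("wrist")
for c in("side","top","wrist"): print(c,[(r["xy"],r["conf"]) for r in pinpoint("pink_contact",c)])
f=lambda i,r0,c0:cv2.resize(i[r0:r0+120,c0:c0+130],(390,360),interpolation=cv2.INTER_CUBIC)
cv2.imwrite("pics/c1.png",np.hstack([f(a,210,280),f(b,220,240)]))
E
```

```text
t 1.9 p [0.3996 0.2437 0.1957] xaxis [0.324 0.946 0.006] z [ 5.0e-04  5.8e-03 -1.0e+00] units to contact [-0.08   0.043 -0.001] tipz 0.1817 F [ 0.83  0.61 -1.01] w 0.0006997283863987714
side [([345.9, 251.5], 0.43), ([173.9, 297.6], 0.38)]
top [([471.8, 269.2], 0.62), ([166.3, 222.2], 0.55)]
wrist [([316.8, 260.9], 0.82), ([141.7, 312.7], 0.58)]
```

View pics/c1.png

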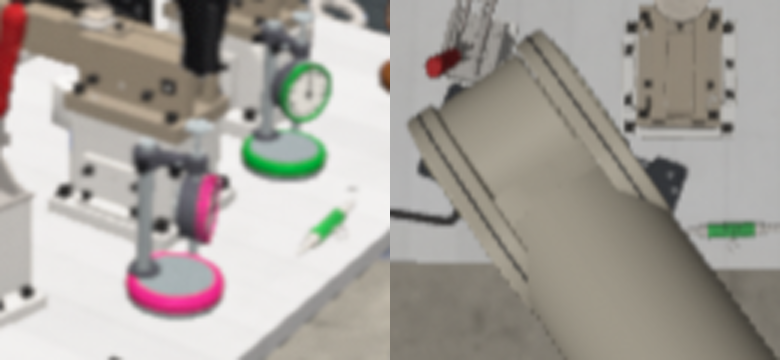

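```bash
python3 - <<'E'
from h import *
for uv in((345.9,251.5),(346.5,251.5)): print(at_z("side",uv,.14).round(4), tri((299,280.2),"top",uv,"side"))
from scipy.spatial.transform import Rotation as R
s=read_state(); c=camera_info("wrist"); uv=np.array([316.8,260.9])-[c["cx"],c["cy"]]
r=np.linalg.norm(uv); th=r/c["fx"]; d=np.r_[uv/r*np.sin(th),np.cos(th)]
X=np.array(c["tool_from_camera"]); M=R.from_quat(s["eef_rot"]).as_matrix()
o=M@X[:3,3]+s["ee_pos"]; d=M@X[:3,:3]@d; print("wrist",o+d*(.14-o[2])/d[2])
cv2.imwrite("pics/c2.png",np.vstack([camera("side")[120:330,150:470],camera("wrist")[::2,::2]]))
E
```

```text
[0.4003 0.2445 0.14  ] (array([0.40099967, 0.24141949, 0.13843922]), np.float64(0.0020688442231109896))
[0.3993 0.2437 0.14  ] (array([0.40045027, 0.24110323, 0.13857544]), np.float64(0.000826747522547415))
wrist [0.40117958 0.24157297 0.14      ]
```

View pics/c2.png

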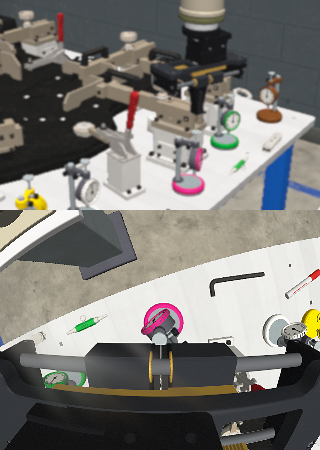

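Request:
{"op": "carry_out", "data": {
  "rows": [
    [1,-0.06,0.06,0.4,0],
    [1,0,0,0.4,0],
    [1,0,0,0.2,0],
    [1,0,0,0,0],
    [1,0,0,0,0],
    [1,0,0,0,0]
  ]
}}

```text
time: 2.8
ee_pos: [0.402, 0.2417, 0.1668]
eef_rot: [0.814, 0.581, 0.004, -0.002]
ft_force: [-0.9, -0.2, -0.2]
width: -0.0
```

```bash
python3 go.py; python3 go.py|cut -c1-60; python3 - <<'E'
from h import *
cv2.imwrite("pics/s3.png",cv2.resize(camera("side")[215:305,300:400],(800,600)[:1]+(720,),interpolation=cv2.INTER_CUBIC)[:600])
E
python3 go.py
```

```text
t 2.8 p [0.402  0.2417 0.1668] xaxis [0.324 0.946 0.009] z [ 0.0034  0.0082 -1.    ] units to contact [-0.044 -0.054 -0.   ] tipz 0.1528 F [-0.94 -0.19 -0.16] w -1.0388978694600686e-05
t 2.8 p [0.402  0.2417 0.1668] xaxis [0.324 0.946 0.009] z [
t 2.85 p [0.4021 0.2418 0.167 ] xaxis [0.324 0.946 0.009] z [ 0.0037  0.0084 -1.    ] units to contact [-0.048 -0.056 -0.   ] tipz 0.153 F [0.1  0.47 0.15] w 0.00044882442923251884
```

View pics/s3.png

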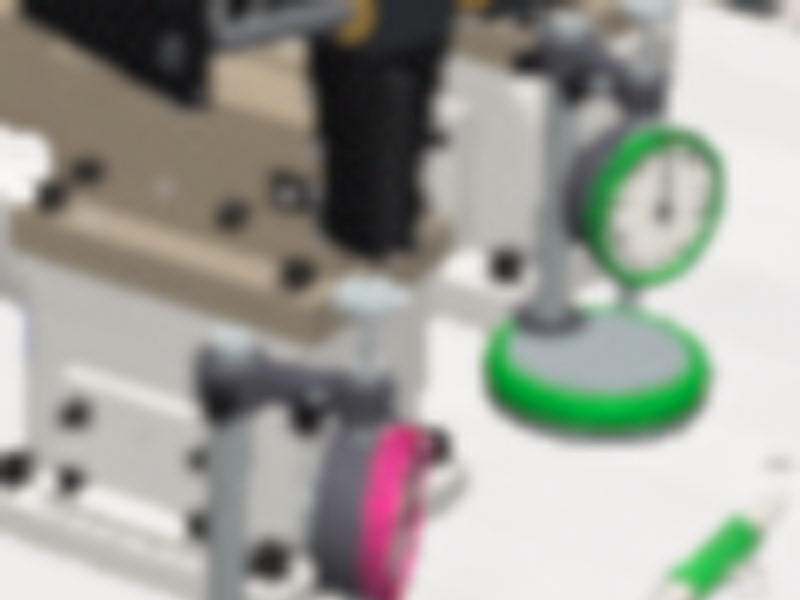

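Request:
{"op": "carry_out", "data": {
  "rows": [
    [1,-0.04,-0.05,0.1,0],
    [1,0,0,0.1,0],
    [1,0,0,0.1,0],
    [1,0,0,0,0],
    [1,0,0,0,0]
  ]
}}

```text
time: 3.27
ee_pos: [0.4006, 0.2417, 0.1584]
eef_rot: [0.814, 0.581, 0.005, -0.003]
ft_force: [1.0, -1.1, 0.4]
width: 0.0006
```

```bash
python3 go.py
```

```text
t 3.2667 p [0.4006 0.2417 0.1584] xaxis [0.324 0.946 0.011] z [ 0.0053  0.01   -0.9999] units to contact [-0.029 -0.01  -0.   ] tipz 0.1444 F [ 1.05 -1.07  0.36] w 0.0005840171006229915
```

Request:
{"op": "carry_out", "data": {
  "rows": [
    [1,0,0,0.1,0],
    [1,0,0,0.1,0],
    [1,0,0,0.09,0],
    [1,0,0,0.08,0],
    [1,0,0,0,0]
  ]
}}

```text
time: 3.68
ee_pos: [0.4008, 0.242, 0.1467]
eef_rot: [0.814, 0.581, 0.005, -0.003]
ft_force: [-0.6, -0.8, 3.1]
width: 0.0005
```

```bash
python3 go.py; python3 - <<'E'
from h import *
F=[]
for i in range(3): im=camera("side"); s=read_state(); F.append(s["ft_force"]); print(np.round(s["ee_pos"],4),np.round(F[-1],2))
cv2.imwrite("pics/s4.png",cv2.resize(im[230:305,310:410],(800,600),interpolation=cv2.INTER_CUBIC))
E
```

```text
t 3.6833 p [0.4008 0.242  0.1467] xaxis [0.324 0.946 0.012] z [ 0.0056  0.0103 -0.9999] units to contact [-0.04  -0.016 -0.   ] tipz 0.1327 F [-0.59 -0.84  3.06] w 0.00048486691483268566
[0.4009 0.2419 0.1469] [-1.04 -1.13  3.6 ]
[0.4008 0.242  0.1471] [-1.92 -0.18  3.09]
[0.4009 0.2419 0.1472] [-1.3  -0.39  3.36]
```

View pics/s4.png

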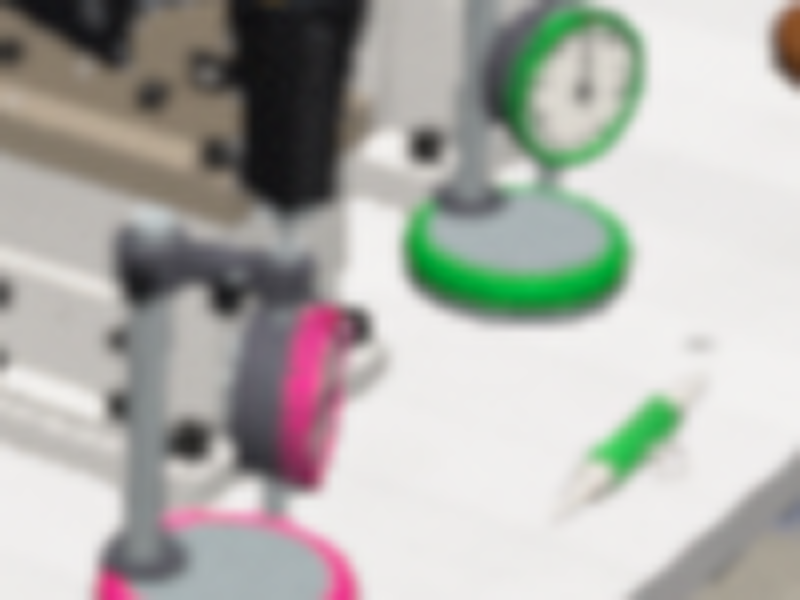

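Height puts the depth at about 7.2 mm. The force of about 3.3 N puts it at about 7 mm. I'll release fully now.

Request:
{"op": "carry_out", "data": {
  "rows": [
    [1,0,0,-0.2,0],
    [1,0,0,-0.2,0],
    [1,0,0,-0.2,0],
    [1,0,0,0,0],
    [1,0,0,0,0],
    [1,0,0,0,0],
    [1,0,0,0,0]
  ]
}}

```text
time: 4.42
ee_pos: [0.4011, 0.242, 0.1677]
eef_rot: [0.814, 0.581, 0.006, -0.003]
ft_force: [-0.7, -0.4, -0.6]
width: 0.0008
```

```bash
python3 - <<'E'
from h import *
im=camera("side"); cv2.imwrite("pics/s5.png",cv2.resize(im[230:305,310:410],(800,600),interpolation=cv2.INTER_CUBIC))
w=camera("wrist"); print(pinpoint("pink_contact","wrist")[:1],pinpoint("pink_contact","side")[:1])
E
python3 go.py
```

```text
[{'xy': [316.3, 276.2], 'conf': 0.57}] [{'xy': [346.2, 251.1], 'conf': 0.63}]
t 4.6167 p [0.4011 0.242  0.1676] xaxis [0.324 0.946 0.013] z [ 0.0069  0.0113 -0.9999] units to contact [-0.044 -0.024 -0.001] tipz 0.1536 F [-0.11 -0.63 -0.63] w 0.0004787371278883527
```

View pics/s5.png

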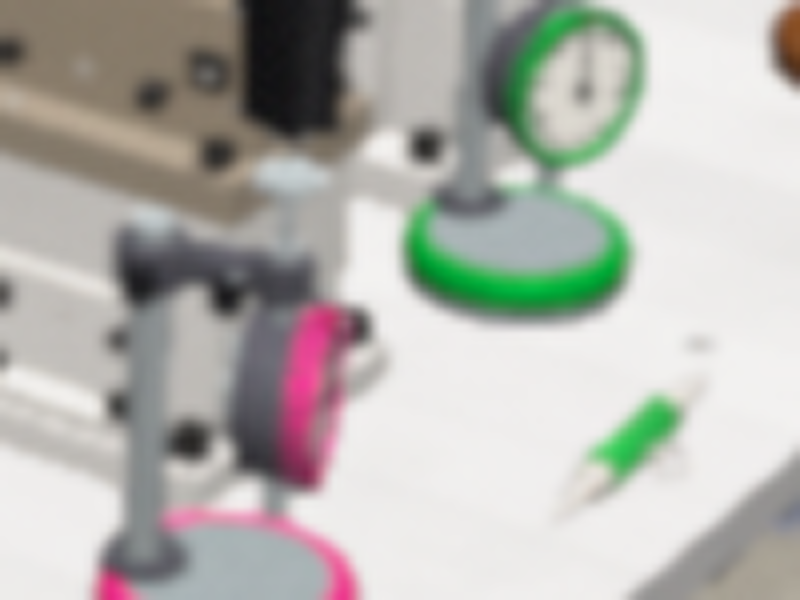

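The spindle is fully out and the stand is in the same place. Second stroke, same depth.

Request:
{"op": "carry_out", "data": {
  "rows": [
    [1,-0.02,-0.01,0.1,0],
    [1,0,0,0.1,0],
    [1,0,0,0.1,0],
    [1,0,0,0,0],
    [1,0,0,0,0]
  ]
}}

```text
time: 5.03
ee_pos: [0.4003, 0.2414, 0.1569]
eef_rot: [0.814, 0.581, 0.005, -0.003]
ft_force: [-0.8, 0.7, 0.2]
width: 0.0003
```

Request:
{"op": "carry_out", "data": {
  "rows": [
    [1,0,0,0.1,0],
    [1,0,0,0.1,0],
    [1,0,0,0.09,0],
    [1,0,0,0.08,0],
    [1,0,0,0,0],
    [1,0,0,0,0]
  ]
}}

```text
time: 5.53
ee_pos: [0.4006, 0.2415, 0.1452]
eef_rot: [0.814, 0.581, 0.006, -0.003]
ft_force: [-1.7, -0.4, 4.7]
width: 0.0008
```

```bash
python3 - <<'E'
from h import *
for i in range(3): camera("side"); s=read_state(); print(np.round(s["ee_pos"],4),np.round(s["ft_force"],2))
E
```

```text
[0.4006 0.2416 0.1453] [-0.87 -1.17  3.87]
[0.4006 0.2415 0.1453] [-1.51 -0.59  3.85]
[0.4005 0.2415 0.1453] [-1.75 -0.99  4.8 ]
```

```bash
python3 - <<'E'
from h import *
F=[]
for i in range(24): im=camera("side"); s=read_state(); F.append(np.r_[s["ft_force"][2],s["ee_pos"][2]])
F=np.array(F); print(F.mean(0),F.std(0),s["time"])
cv2.imwrite("pics/s6.png",im[230:305,310:410])
cv2.imwrite("pics/s6b.png",cv2.resize(im[262:297,335:359],(480,600),interpolation=cv2.INTER_CUBIC))
E
```

```text
[3.88729113 0.14524182] [5.83054903e-01 4.27579127e-05] 6.8833
```

View pics/s6b.png

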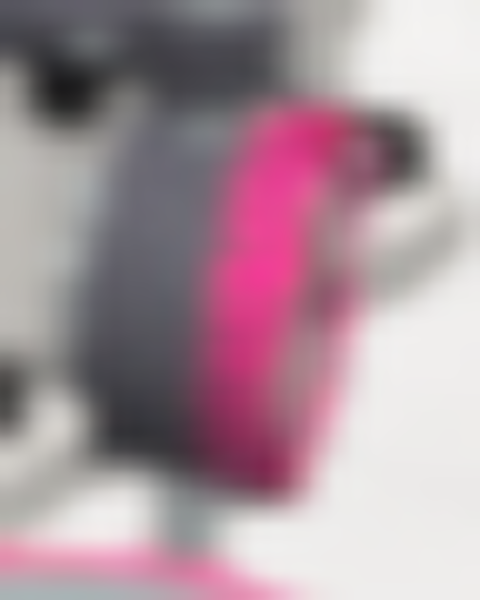

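The mean force of 3.89 ± 0.12 N gives about 9.0 mm, and the height gives about 8.8 mm. Both are above half a turn and below a full turn. I'll release and retreat.

Request:
{"op": "carry_out", "data": {
  "rows": [
    [1,0,0,-0.2,0],
    [1,0,0,-0.3,0],
    [1,0,0,-0.5,0],
    [1,0,0,-0.8,0],
    [1,0,0,-0.8,0],
    [1,0,0,-0.5,0],
    [1,0,0,-0.2,0],
    [1,0,0,0,0],
    [1,0,0,0,0],
    [1,0,0,0,0],
    [1,0,0,0,0]
  ]
}}

```text
time: 7.8
ee_pos: [0.3989, 0.2396, 0.2495]
eef_rot: [0.814, 0.581, 0.005, -0.002]
ft_force: [0.2, 0.2, -0.4]
width: 0.0006
```

```bash
python3 - <<'E'
from h import *
im=camera("side"); cv2.imwrite("pics/s7.png",cv2.resize(im[200:350,240:440],(800,600),interpolation=cv2.INTER_CUBIC))
print(pinpoint("pink_contact","side")[:1])
a=cv2.imread("pics/s6.png")
E
python3 go.py
```

```text
[{'xy': [421.7, 195.5], 'conf': 0.61}]
t 7.9 p [0.3988 0.2395 0.2494] xaxis [0.324 0.946 0.01 ] z [ 0.0047  0.0087 -1.    ] units to contact [0.06  0.02  0.001] tipz 0.2354 F [-0.05  0.01  0.33] w 0.000899239284355555
```

View pics/s7.png

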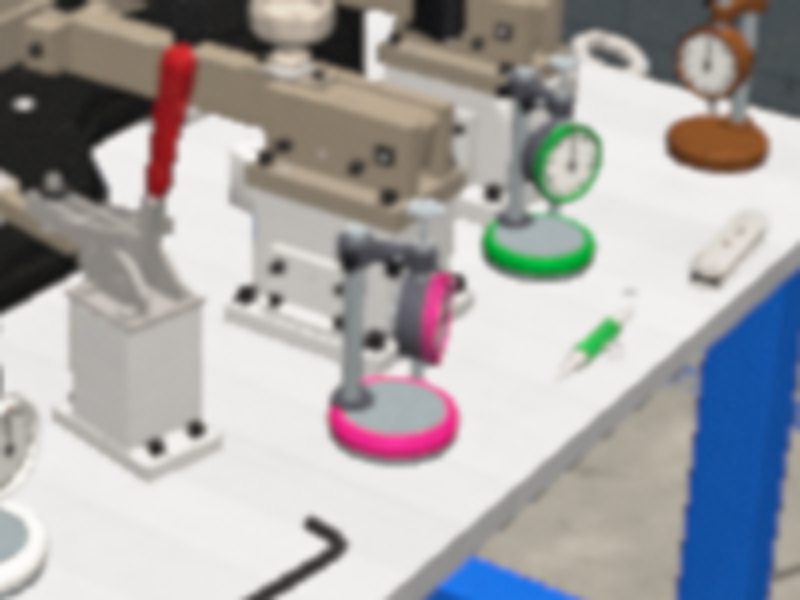

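The hand is clear, the spindle is out and nothing has moved.

```bash
python3 -c "
from bench import *
print(close_job())"
```

```text
the job is handed in; nothing more can be done
None
```

I gave the pink indicator two strokes with the shut fingertips and handed the job in at about 8 s; the hand-in reports no verdict. Both strokes went past half a turn and stayed short of a full turn. The second was about 1.6 mm deeper than the first, so they were not exactly alike.

| Stroke | Depth from fingertip height | Depth from spring force | Pointer turn |
|---|---|---|---|
| First | about 7.2 mm | about 7 mm (3.3 N) | about 0.7 |
| Second | about 8.8 mm | about 9 mm (mean 3.9 N) | about 0.9 |

- **Spring-back:** the side picture showed the spindle fully out before the second stroke began, and again at the end.
- **Final state:** the fingertips were about 95 mm above the contact. The stand, the green indicator and the tools in the last side picture showed no visible shift. The white indicator was only partly in that picture.
- **Not confirmed:** I never read the pink pointer itself, because the side camera sees that dial nearly edge-on. The turn figures come from fingertip height and force only. In the last check the network missed the pink contact and reported the brown look-alike instead, so I judged "spindle out" from the picture.

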